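Load a sample cartridge through the reader's spring flaps

TASK

Pick up the grey sample cartridge by its fin, set it on the reader's apron end-on to the pair of spring flaps and push it through them along the lane, gently, until you feel it press in the sprung switch at the hidden end stop. Then ease it back slowly with the ejector spring until its tail rests against the closed flaps, flat in the lane, and let go. Feel for the switch and stop there: never push harder than about 18 N, which would overpress it; leave the other things on the bench alone.

Things in the scene. Friction and masses are not known exactly. Their poses are not given: they have to be found in the camera images.
- cartridge: loose sample cartridge, grey plastic, 0.08-0.16 kg, standing on its underside. Body 80 (x) x 34 (y) x 24 mm high, upright corners bevelled 5 mm; amid its top an upright grip fin 30 (x) x 10 (y) mm, 24 to 76 mm above the underside. Origin: centre of the underside; x lengthwise, z up. Ends alike: either may lead; below, nose is the leading end, tail the other
- reader: white benchtop cartridge reader, fixed, 320 x 90 mm: a low lane in front, a block 86 mm high at the back (from x = 123 mm). Origin: on the worktop under the lane's centre line, in the plane of the closed flaps; +x along the lane into the reader, z up. All x and y of the reader's parts below are in this frame, heights above the worktop
- apron (a point): on the lane floor (8 mm high), centre line, at x = -92 mm: middle of the open-topped apron. Floor begins at x = -135 mm. Guide walls: inner faces at y = +-18 mm (1 mm play a side) from x = -48 mm on, 34 mm high, flaring evenly in front (24 mm high) to +-38 mm at x = -108 mm. A cartridge centred here has its nose at the end of the flare, about 4 mm play a side
- tunnel (a point): on the lane floor, on the centre line, at x = 60 mm, in the tunnel behind the flaps, walls as before, smooth (friction about 0.15). Its roof spans x = -35 to 123 mm, underside 34.5 mm, top 39 mm high (2.5 mm above the cartridge), with an 18 mm wide slot on the centre line, open to the front, through which the fin stands up
- tunnel_end (a point): on the lane floor at x = 120 mm. Inside the tunnel's end, unseen, sits a spring ejector at a stop that may be set anywhere over 16 mm, not reported. The nose meets the ejector at x = 62 to 78 mm; it pushes back with 2.5 N at first, 0.1 N more per mm. After 42 mm of that (nose at x = 104 to 120 mm, push 6.7 N) the nose also meets the switch at the stop
- switch (a joint): sprung switch at the end stop, pressed by the nose: 0 free, positive pressed in (m). 1.8 N per mm: trips at 2 mm, with about 4 N on top of the ejector's push; overpressed from 7 mm, hard at 8 mm. A push on the fin of 14 to 15 N has it tripped; 20 N may overpress it. The cartridge's origin is then at x = 66 to 82 mm, depending on the stop
- flap_left (a joint): left (+y) spring flap, upright aluminium leaf 20 mm wide, 24.5 mm high, hinged on the lane's left side: 0 closed across the lane, positive swings inward (rad), about 1.5 folded on the wall; cannot swing outward. Opens with 0.4 to 2 N at the tip. It bites on the cartridge if that is drawn back before its tail is 20 mm past the flap plane; beyond that the flap shuts behind it
- flap_right (a joint): right (-y) spring flap, the mirror image of the left one
- petri: bystander, to be left alone: a closed round plastic Petri dish, 62 mm across, 14 mm high; origin at the centre of its underside
- bottle: bystander, to be left alone: an amber reagent bottle with black cap, 52 mm across, 110 mm high; origin at the centre of its underside
- timer: bystander, to be left alone: a white bench timer, 62 x 66 x 18 mm; origin at the centre of its underside
- beaker: bystander, to be left alone: a small glass beaker, 56 mm across, 70 mm high; origin at the centre of its underside
- holder: bystander, to be left alone: a wooden test-tube holder lying flat, 24 x 175 x 16 mm; origin at the centre of its underside
Mind the look-alikes: they are no part of the job. What is shaped like the cartridge but pink is not meant.

How it is judged:
On the way:
1. the cartridge sits in the lane beyond the flaps and presses the switch at the end stop in by at least 2 mm (value of joint switch above 0.002 m and x of cartridge in the frame of reader above 0.06 m and z of cartridge in the frame of reader below 0.014 m and contact force between cartridge and reader above 2 N), for 0.1 s.
At the end, for the whole second after the job is handed in: the cartridge lies flat and still in the lane behind the flaps, lengthwise (within 0.1 rad of the lane), its tail face 0 to 6 mm behind the flap plane and within 4 mm of the centre line, and both flaps are closed (under 0.08 rad) (x of cartridge in the frame of reader between 0.0395 and 0.046 m and y of cartridge in the frame of reader between -0.004 and 0.004 m and z of cartridge in the frame of reader below 0.012 m and angle between the x axis of cartridge and the x axis of reader, either way round below 0.1 rad and value of joint each of flap_left, flap_right below 0.08 rad and linear speed of cartridge below 0.01 m/s); the robot touches nothing.
It fails at once if the switch is overpressed (pressed in by more than 7 mm) (value of joint switch above 0.007 m).
It fails at once if the reader is forced: all contact forces on it and its parts together exceed 60 N (a push of 18 N along the lane makes about 30 N) (contact force between anything else and reader above 60 N).
It fails at once if a bystander is shifted by more than 20 mm (distance of any of petri, bottle, timer, beaker, holder from where it was at the start of the episode above 0.02 m).
It also fails if it takes over 69 s, if anything falls off the work surface, if the arm or the gripper's body presses on something with over 40 N, if the wrist force passes 120 N, or if a joint passes its speed limit or range.

ROBOT

A 7-joint arm with a two-finger parallel gripper is mounted at the origin on a cart in front of the work surface, level with it; the furniture and walls round the work are solid. World frame = base frame: x ahead of the robot, y to its left, z up, the work surface at z = 0. Lengths are in m, angles in rad, forces in N, time in s.
With the tool pointing down it reaches from about 0.425 to 0.925 m from the base axis. Payload 6.8 kg.
Tool frame: the origin (TCP) lies at the very end of the fingers, on their centre line; the grasp point (between the pads) lies 19 mm behind it; z points along the fingers, y is the line along which they close (so a half turn about z gives the same grasp; the last joint's range is limited). The gripper opens to 85 mm and grips with 20 to 120 N. Pads are 22 mm wide; open, the fingers measure 114 mm over their backs; the gripper's body (76 mm by 85 mm) begins 54 mm behind the grasp point. The pads swing forward as they close: fully open they stand 13 mm farther back than shut.
Start: joints at [-1.302, 0.477, 0.022, 1.555, -0.011, 1.109, -0.083], TCP at [0.248, 0.628, 0.231] pointing down, gripper open.
Joint ranges: [-2.96, 2.96], [-0.34, 2.1], [-1.41, 1.46], [0.24, 2.44], [-1.37, 4.51], [0.17, 1.92], [-2.96, 2.96]. Speed limits (rad/s): [2.39, 2.39, 3.14, 3.14, 3.14, 3.14, 3.14].

INTERFACE

Orientations are given as a rotation vector (axis times angle).
In Python, from bench import r gives the robot as it stands.
- The arm moves only by the shell command python3 -m jog 'ROWS' [FORCE]. ROWS is JSON, a list of rows, each an object of numbers: "fingers": the finger opening in m, from 0 to 0.0854; "x", "y", "z": the shift along the tool's x, y, z in m; "rx", "ry", "rz": the turn, a rotation vector about the tool's x, y, z in degrees. In form: [{"fingers": .., "x": .., "y": .., "z": .., "rx": .., "ry": .., "rz": ..}, ...]. A call has 1 to 8 rows; each row shifts and turns the commanded pose from where the row before left it, along the tool's axes as they then stand; what a row does not reach is not made up. A row lasts 1/8 s, in which the tool goes at most 62.5 mm and 10.7 degrees, less where a joint would pass 70% of its speed; a pose out of reach is approached as far as the arm can. A call is refused whole if a number of a shift passes 0.0625 or a number of a turn 10.7, either way. A call with a gripper value outside its range is refused whole. The fingers move at their own pace and stop on an object; FORCE is the grip in N (left out, the last holds). Time passes only in rows, so rows that do not move let the fingers close. It gives the time, the measured TCP pose, the force, the opening and the grip force at its end, in the units of the state.
- r.get_obs(): the state, without advancing time (a new reading comes with each control period).
- r.grab_frame(name): name is "scene" or "top" or "wrist"; returns (picture, depth): 420x560x3 uint8, red, green, blue; 420x560 float32, m along the optical axis (not along the pixel's ray), 0 where there is no reading.
- r.get_calibration(name): a dict with "mtx" (3x3 intrinsics, pixels), "extrinsics" (4x4, takes a point from camera to world coordinates). Camera axes: x right, y down, z forward; pixel columns grow to the right and rows downward; lengths in m; the calibration is good to about 2 mm. The wrist camera is an equidistant fisheye: a pixel r from the principal point sees the ray r / f radians off the axis. A picture is of the moment at which its call begins: read the wrist's pose just before it. get_calibration takes no time and is no camera call; for the wrist camera it gives the pose at the moment of the call.
- r.hand_in(): hands the job in; it is judged then, once.
Trained networks look in the newest picture that a camera, given by its name, has taken for a name from the list of things; names that differ only in an ending like _2 or _b are one class to them, and where a whole thing is asked for, a point or a joint stands for the part that bears it (a point fixed in the world has none). Each returns a list of dicts, best first, with "score" (0 to 1); they miss things now and then, are a little off and sometimes report something else, mostly with a low value. They report only what shows in the picture. A call takes as long as a camera call. They do not tell look-alikes from the thing itself.
- r.search_frame(target, camera): "xyz" ([x, y, z] in m, in world coordinates, good to about 4 mm: the middle of the surface that is visible of it).
- r.landmark_of(target, camera): "xyz" ([x, y, z] in m, in world coordinates, good to about 4 mm: a listed point, or the origin of a listed thing).
The state is a dict: "clock": time; "joints": joint angles; "qvel": joint speeds; "tau": joint torques, N m; "tcp_pos": TCP position; "orientation": TCP orientation; "contact_force": force on the tool from outside, world axes, zero at the start; "moment": the same for the moment, N m; "grip_width": finger opening in m; "gripper_force": force on a finger pad.
Only numpy, scipy, OpenCV 4.12 (cv2) and the standard library are available. Lean on these libraries where they do the work, as an engineer would, in place of code of your own. Each camera call takes 0.05 s, during which the arm holds its last target. There are 200 camera calls.

## Working session

There is one attempt and no reset: what is moved stays moved. The work goes in short steps, Python scripts to look and compute and a shell command to move; the robot and the scene stay as the last step left them, time stands still between calls to the robot, and variables do not carry over. Pictures are saved under pics/ and viewed, at most 10 in all, crops included, and the job is handed in when it is done.

```bash
mkdir -p pics; ls
python3 - <<'E'
from bench import r
import cv2,numpy as np
o=r.get_obs();print({k:np.round(v,3).tolist() for k,v in o.items()})
ims=[]
for c in("scene","top"):
    p,d=r.grab_frame(c);np.savez(""+c,p=p,d=d,**{k:np.array(v) for k,v in r.get_calibration(c).items()})
    cv2.imwrite(f"pics/{c}0.png",p[:,:,::-1])
    for t in("cartridge","reader","apron","tunnel","petri","bottle","timer","beaker","holder"):
        for m in("landmark_of",):
            print(c,t,[(np.round(q["xyz"],3).tolist(),round(q["score"],2)) for q in getattr(r,m)(t,c)[:4]])
E
```

```text
pics
{'clock': 0.0, 'joints': [-1.302, 0.478, 0.022, 1.556, -0.011, 1.109, -0.083], 'qvel': [0.001, 0.001, 0.0, 0.001, 0.0, -0.0, -0.001], 'tau': [-0.0, -59.643, 1.608, -28.119, 0.013, 0.009, 0.0], 'tcp_pos': [0.248, 0.627, 0.23], 'orientation': [-0.588, -3.086, 0.003], 'contact_force': [0.187, 0.56, 0.081], 'moment': [-0.039, -0.013, 0.037], 'gripper_force': 0.0, 'grip_width': 0.086}
scene cartridge [([0.458, 0.153, -0.0], 0.95)]
scene reader [([0.53, -0.127, -0.002], 0.63)]
scene apron [([0.435, -0.128, 0.011], 0.76)]
scene tunnel [([0.586, -0.123, 0.009], 0.9)]
scene petri [([0.658, 0.078, -0.002], 0.59), ([0.53, -0.128, 0.0], 0.15)]
scene bottle [([0.662, 0.176, -0.001], 0.97)]
scene timer [([0.609, 0.22, 0.002], 0.7), ([0.659, 0.078, 0.001], 0.51)]
scene beaker [([0.723, 0.282, 0.004], 0.58)]
scene holder [([0.38, 0.328, -0.0], 0.88)]
top cartridge [([0.685, -0.254, -0.001], 0.83)]
top reader [([0.527, -0.127, -0.002], 0.58)]
top apron [([0.434, -0.129, 0.007], 0.58)]
top tunnel [([0.588, -0.121, 0.012], 0.86)]
top petri [([0.653, 0.077, 0.0], 0.66)]
top bottle [([0.662, 0.17, 0.001], 0.91), ([0.645, -0.119, 0.007], 0.59), ([0.608, 0.222, -0.0], 0.56)]
top timer [([0.606, 0.221, 0.0], 0.93)]
top beaker [([0.722, 0.285, 0.002], 0.85)]
top holder [([0.382, 0.321, 0.001], 0.79)]
```

View pics/top0.png

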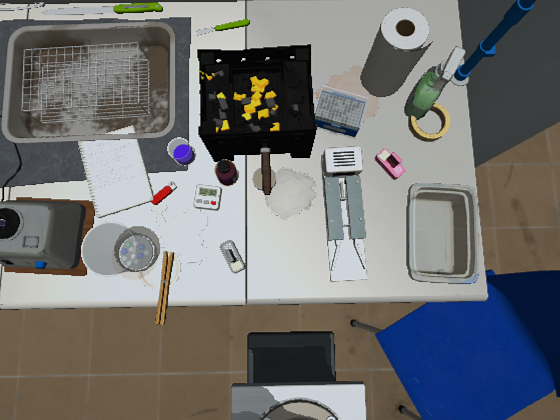

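View pics/scene0.png

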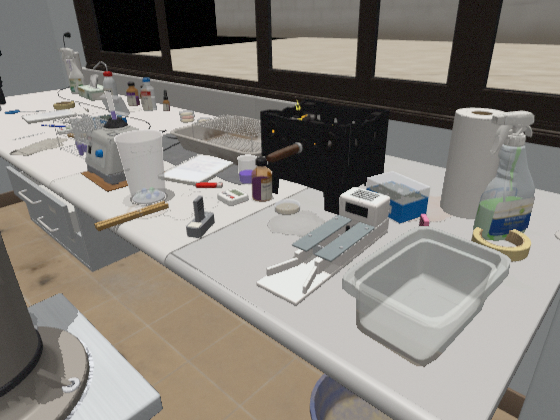

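The top view shows the grey cartridge at about (232,256) and the pink look-alike at (390,163). The reader's lane runs from the apron (348,265) up to its block (343,160). The scene view shows the grey one with its dark fin at (200,218). What could be mistaken for it: the pink one at (390,163), the white timer at (208,196), and the reader itself. I choose (232,256) and will check it in a crop.

```bash
cat > h.py <<'E'
import numpy as np,cv2
from scipy.spatial.transform import Rotation as R
def cloud(c):
    f=np.load(f"{c}.npz");d=f["d"];K=f["mtx"];T=f["extrinsics"]
    v,u=np.indices(d.shape);P=np.stack([(u-K[0,2])/K[0,0]*d,(v-K[1,2])/K[1,1]*d,d],-1)@T[:3,:3].T+T[:3,3]
    P[d==0]=np.nan;return P,f["p"]
E
python3 - <<'E'
from h import *
for c in("top","scene"):
    P,p=cloud(c)
    def sel(x0,x1,y0,y1,z0,z1):
        m=(P[...,0]>x0)&(P[...,0]<x1)&(P[...,1]>y0)&(P[...,1]<y1)&(P[...,2]>z0)&(P[...,2]<z1);return P[m]
    for n,b in dict(body=(.4,.52,.1,.2,.015,.032),fin=(.4,.52,.1,.2,.05,.09),pinkfin=(.64,.74,-.31,-.2,.05,.09),roof=(.45,.66,-.2,-.06,.034,.045),floor=(.39,.5,-.2,-.06,.004,.013),block=(.6,.76,-.2,-.05,.08,.095)).items():
        q=sel(*b)
        if len(q)<4: print(c,n,len(q));continue
        rect=cv2.minAreaRect((q[:,:2]*1000).astype(np.float32))
        print(c,n,len(q),np.round(rect[0],1),np.round(rect[1],1),round(rect[2],1),"zmed",round(np.median(q[:,2]),4),"mean",q[:,:2].mean(0).round(4))
P,p=cloud("top")
a=cv2.resize(p[225:290,190:275],(0,0),fx=5,fy=5,interpolation=2)
b=cv2.resize(p[140:285,315:415],(0,0),fx=3.5,fy=3.5,interpolation=2)
H=max(len(a),len(b));o=np.zeros((H,a.shape[1]+b.shape[1],3),np.uint8);o[:len(a),:a.shape[1]]=a;o[:len(b),a.shape[1]:]=b
cv2.imwrite("pics/crop1.png",o[...,::-1]);print(o.shape)
E
```

```text
top body 376 [456. 157.] [79.4 33.7] 26.5 zmed 0.0237 mean [0.4556 0.1557]
top fin 71 [456.  157.1] [30.  10.2] 26.9 zmed 0.0741 mean [0.4556 0.1563]
top pinkfin 93 [ 686.9 -247. ] [29.3 12.1] 42.0 zmed 0.073 mean [ 0.685  -0.2458]
top roof 1862 [ 568.3 -122.3] [175.1  90.4] 2.4 zmed 0.0383 mean [ 0.5706 -0.1219]
top floor 1253 [ 446.3 -126.6] [106.6 125.3] 2.4 zmed 0.0075 mean [ 0.4416 -0.1267]
top block 894 [ 681.3 -116.8] [62.3 89.9] 2.3 zmed 0.0849 mean [ 0.68   -0.1168]
scene body 308 [454.6 154.4] [81.8 35.1] 25.8 zmed 0.0234 mean [0.4472 0.1459]
scene fin 133 [454.2 154.5] [32.3 11.8] 26.1 zmed 0.0665 mean [0.4518 0.1513]
scene pinkfin 103 [ 684.7 -249.7] [29.2 10.9] 41.2 zmed 0.0709 mean [ 0.6818 -0.2498]
scene roof 1805 [ 568.4 -124.2] [178.5  91.2] 2.7 zmed 0.0385 mean [ 0.5682 -0.1278]
scene floor 1591 [ 445.4 -130.1] [110.9  91.2] 2.9 zmed 0.0076 mean [ 0.4367 -0.1349]
scene block 571 [ 678.3 -119.6] [63. 89.] 3.4 zmed 0.0849 mean [ 0.6742 -0.1238]
(508, 775, 3)
```

View pics/crop1.png

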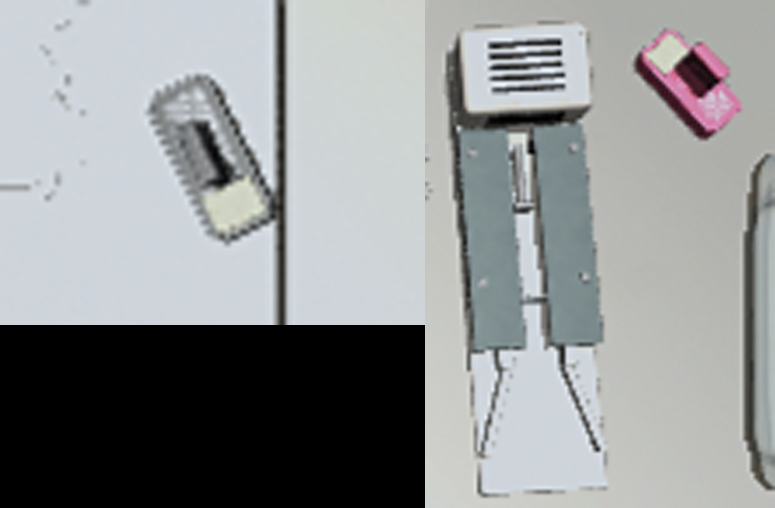

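The crop shows the grey body with its dark fin, so the choice is right (the other one is pink). The reader's lane yaw is about 2.4° and its origin about (0.526,-0.125).

```bash
cat > plan.py <<'E'
import sys
from h import *
from bench import r
# plan.py x y z yaw(deg of tool-y line): rotation and shift in the present tool axes, and in axes after the turn
x,y,z,yaw=map(float,sys.argv[1:5]);o=r.get_obs();Rt=R.from_rotvec(o["orientation"]).as_matrix();p=np.array(o["tcp_pos"])
best=None
for k in(0,180):
    a=np.radians(yaw+k);ty=np.array([np.cos(a),np.sin(a),0]);tz=np.array([0,0,-1.]);G=np.stack([np.cross(ty,tz),ty,tz],1)
    rv=np.degrees(R.from_matrix(Rt.T@G).as_rotvec())
    if best is None or np.linalg.norm(rv)<np.linalg.norm(best[0]):best=(rv,G)
d=np.array([x,y,z])-p
print("t",round(o["clock"],2),"q7",round(o["joints"][6],2),"turn deg",best[0].round(2),"shift now",(Rt.T@d).round(4),"shift after turn",(best[1].T@d).round(4),"F",np.round(o["contact_force"],1),"w",round(o["grip_width"],4))
E
python3 plan.py 0.4555 0.156 0.17 116.4
```

```text
t 1.0 q7 -0.08 turn deg [  0.     0.   -47.99] shift now [-0.3662 -0.3624  0.0613] shift after turn [ 0.0242 -0.5146  0.0613] F [-0.5 -0.2 -0.4] w 0.0852
```

```bash
python3 -m jog '[{"x":-0.044,"y":-0.044,"z":0.007,"fingers":0.06},{"x":-0.044,"y":-0.044,"z":0.007},{"x":-0.044,"y":-0.044,"z":0.007},{"x":-0.044,"y":-0.044,"z":0.007},{"x":-0.044,"y":-0.044,"z":0.007},{"x":-0.044,"y":-0.044,"z":0.007},{"x":-0.044,"y":-0.044,"z":0.007},{"x":-0.044,"y":-0.044,"z":0.007}]' 40; python3 -m jog '[{"rz":-9.6},{"rz":-9.6},{"rz":-9.6},{"rz":-9.6},{"rz":-9.6},{"z":0}]'
python3 - <<'E'
from h import *
from bench import r
cal=r.get_calibration("wrist");p,d=r.grab_frame("wrist");np.savez("w1",p=p,d=d,**{k:np.array(v) for k,v in cal.items()})
cv2.imwrite("pics/w1.png",p[:,:,::-1]);K=np.array(cal["mtx"]);T=np.array(cal["extrinsics"])
v,u=np.indices(d.shape);a=(u-K[0,2])/K[0,0];b=(v-K[1,2])/K[1,1];th=np.hypot(a,b);t=np.tan(th)/np.maximum(th,1e-9)
P=np.stack([a*t*d,b*t*d,d],-1)@T[:3,:3].T+T[:3,3];P[(d==0)|(th>1.4)]=np.nan
q0=P[...,:2]-[.4555,.156];near=np.hypot(q0[...,0],q0[...,1])<.06
for n,z0,z1 in(("body",.017,.03),("fin",.068,.085)):
    q=P[near&(P[...,2]>z0)&(P[...,2]<z1)]
    if len(q)>4:
        rect=cv2.minAreaRect((q[:,:2]*1000).astype(np.float32));print(n,len(q),rect,np.median(q[:,2]))
E
python3 plan.py 0.4555 0.156 0.17 116.4
```

```text
t 1.05 q7 -0.08 turn deg [  0.     0.   -47.99] shift now [-0.3662 -0.3624  0.0613] shift after turn [ 0.0242 -0.5146  0.0613] F [0.9 0.4 0.3] w 0.0854validation failed for argument at $[0]...
validation failed for argument at $[0]...
```

View pics/w1.png

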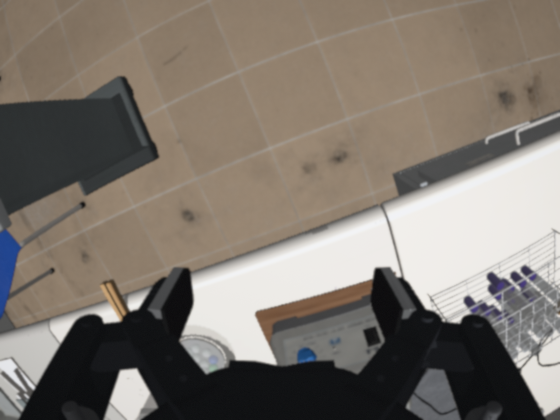

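The arm didn't move: the picture still shows the floor and cart from the start pose. The rows probably need all the keys.

```bash
cat > wr.py <<'E'
import sys
from h import *
from bench import r
n=sys.argv[1]
def wristcloud():
    cal=r.get_calibration("wrist");p,d=r.grab_frame("wrist")
    cv2.imwrite(f"pics/{n}.png",p[:,:,::-1]);K=np.array(cal["mtx"]);T=np.array(cal["extrinsics"])
    v,u=np.indices(d.shape);a=(u-K[0,2])/K[0,0];b=(v-K[1,2])/K[1,1];th=np.hypot(a,b);t=np.tan(th)/np.maximum(th,1e-9)
    P=np.stack([a*t*d,b*t*d,d],-1)@T[:3,:3].T+T[:3,3];P[(d==0)|(th>1.4)]=np.nan
    return P,p
if __name__=="__main__":
    P,p=wristcloud()
    q0=P[...,:2]-[.4555,.156];near=np.hypot(q0[...,0],q0[...,1])<.06
    for n,z0,z1 in(("body",.017,.03),("fin",.068,.085)):
        q=P[near&(P[...,2]>z0)&(P[...,2]<z1)]
        if len(q)>4: print(n,len(q),cv2.minAreaRect((q[:,:2]*1000).astype(np.float32)),np.median(q[:,2]))
E
python3 -m jog '[{"fingers":0.06,"x":-0.044,"y":-0.044,"z":0.007,"rx":0,"ry":0,"rz":0},{"fingers":0.06,"x":-0.044,"y":-0.044,"z":0.007,"rx":0,"ry":0,"rz":0},{"fingers":0.06,"x":-0.044,"y":-0.044,"z":0.007,"rx":0,"ry":0,"rz":0},{"fingers":0.06,"x":-0.044,"y":-0.044,"z":0.007,"rx":0,"ry":0,"rz":0},{"fingers":0.06,"x":-0.044,"y":-0.044,"z":0.007,"rx":0,"ry":0,"rz":0},{"fingers":0.06,"x":-0.044,"y":-0.044,"z":0.007,"rx":0,"ry":0,"rz":0},{"fingers":0.06,"x":-0.044,"y":-0.044,"z":0.007,"rx":0,"ry":0,"rz":0},{"fingers":0.06,"x":-0.044,"y":-0.044,"z":0.007,"rx":0,"ry":0,"rz":0}]' 40 && python3 -m jog '[{"fingers":0.06,"x":0,"y":0,"z":0,"rx":0,"ry":0,"rz":-9.6},{"fingers":0.06,"x":0,"y":0,"z":0,"rx":0,"ry":0,"rz":-9.6},{"fingers":0.06,"x":0,"y":0,"z":0,"rx":0,"ry":0,"rz":-9.6},{"fingers":0.06,"x":0,"y":0,"z":0,"rx":0,"ry":0,"rz":-9.6},{"fingers":0.06,"x":0,"y":0,"z":0,"rx":0,"ry":0,"rz":-9.6},{"fingers":0.06,"x":0,"y":0,"z":0,"rx":0,"ry":0,"rz":0}]' 40 && python3 wr.py w2 && python3 plan.py 0.4555 0.156 0.042 116.4
```

```text
clock: 2.05
tcp_pos: [0.4466, 0.17, 0.1757]
orientation: [0.588, 3.085, 0.002]
contact_force: [1.5, 0.6, 0.2]
grip_width: 0.06
gripper_force: 0.0
clock: 2.8
tcp_pos: [0.4459, 0.1717, 0.1756]
orientation: [-0.715, 3.059, 0.0]
contact_force: [0.2, -0.2, 0.1]
grip_width: 0.0604
gripper_force: 0.0
body 2222 ((456.0146179199219, 155.53280639648438), (79.52593231201172, 34.28635787963867), 26.668827056884766) 0.02497200379066014
fin 499 ((455.48150634765625, 155.64260864257812), (29.410598754882812, 10.312914848327637), 25.646076202392578) 0.07647694898552726
t 2.85 q7 1.55 turn deg [ 0.01  0.02 -0.2 ] shift now [-0.0017 -0.0183  0.1335] shift after turn [-0.0016 -0.0183  0.1335] F [-0.2 -0.4  0.4] w 0.0599
```

```bash
python3 -m jog '[{"fingers":0.06,"x":-0.0016,"y":-0.0183,"z":0.02,"rx":0,"ry":0,"rz":0},{"fingers":0.06,"x":0,"y":0,"z":0.03,"rx":0,"ry":0,"rz":0},{"fingers":0.06,"x":0,"y":0,"z":0.03,"rx":0,"ry":0,"rz":0},{"fingers":0.06,"x":0,"y":0,"z":0.03,"rx":0,"ry":0,"rz":0},{"fingers":0.06,"x":0,"y":0,"z":0.0235,"rx":0,"ry":0,"rz":0},{"fingers":0.06,"x":0,"y":0,"z":0,"rx":0,"ry":0,"rz":0}]' 40 && python3 -m jog '[{"fingers":0.0,"x":0,"y":0,"z":0,"rx":0,"ry":0,"rz":0},{"fingers":0.0,"x":0,"y":0,"z":0,"rx":0,"ry":0,"rz":0},{"fingers":0.0,"x":0,"y":0,"z":0,"rx":0,"ry":0,"rz":0},{"fingers":0.0,"x":0,"y":0,"z":0,"rx":0,"ry":0,"rz":0},{"fingers":0.0,"x":0,"y":0,"z":0,"rx":0,"ry":0,"rz":0},{"fingers":0.0,"x":0,"y":0,"z":0,"rx":0,"ry":0,"rz":0}]' 50;  python3 plan.py 0.4557 0.1556 0.102 116.4
```

```text
clock: 3.6
tcp_pos: [0.4542, 0.1555, 0.0407]
orientation: [0.713, -3.056, 0.001]
contact_force: [1.2, 1.2, 1.0]
grip_width: 0.0603
gripper_force: 0.0
clock: 4.35
tcp_pos: [0.4561, 0.1563, 0.0428]
orientation: [-0.717, 3.057, 0.001]
contact_force: [-0.3, -0.8, 7.1]
grip_width: 0.0096
gripper_force: 49.6
t 4.35 q7 1.62 turn deg [ 0.01  0.1  -0.01] shift now [ 0.0005 -0.0005 -0.0592] shift after turn [ 0.0006 -0.0005 -0.0592] F [-0.3 -0.8  7.1] w 0.0096
```

```bash
python3 -m jog '[{"fingers":0.0,"x":0,"y":0,"z":-0.02,"rx":0,"ry":0,"rz":0},{"fingers":0.0,"x":0,"y":0,"z":-0.03,"rx":0,"ry":0,"rz":0},{"fingers":0.0,"x":0,"y":0,"z":-0.02,"rx":0,"ry":0,"rz":0},{"fingers":0.0,"x":0,"y":0,"z":0,"rx":0,"ry":0,"rz":0}]' 50;  python3 plan.py 0.4311 -0.1288 0.112 92.45
```

```text
clock: 4.85
tcp_pos: [0.4563, 0.1565, 0.1132]
orientation: [-0.717, 3.055, 0.001]
contact_force: [0.4, -0.4, -0.4]
grip_width: 0.0093
gripper_force: 48.8
t 4.85 q7 1.61 turn deg [ 0.05  0.19 23.95] shift now [ 0.1494 -0.2443  0.0007] shift after turn [ 0.0374 -0.2839  0.0012] F [ 0.4 -0.4 -0.4] w 0.0093
```

```bash
python3 -m jog '[{"fingers":0.0,"x":0,"y":0,"z":0,"rx":0,"ry":0,"rz":8},{"fingers":0.0,"x":0,"y":0,"z":0,"rx":0,"ry":0,"rz":8},{"fingers":0.0,"x":0,"y":0,"z":0,"rx":0.05,"ry":0.15,"rz":8},{"fingers":0.0,"x":0.0075,"y":-0.057,"z":0,"rx":0,"ry":0,"rz":0},{"fingers":0.0,"x":0.0075,"y":-0.057,"z":0,"rx":0,"ry":0,"rz":0},{"fingers":0.0,"x":0.0075,"y":-0.057,"z":0,"rx":0,"ry":0,"rz":0},{"fingers":0.0,"x":0.0075,"y":-0.057,"z":0,"rx":0,"ry":0,"rz":0},{"fingers":0.0,"x":0.0075,"y":-0.057,"z":0,"rx":0,"ry":0,"rz":0}]' 50; python3 -m jog '[{"fingers":0.0,"x":0,"y":0,"z":0,"rx":0,"ry":0,"rz":0},{"fingers":0.0,"x":0,"y":0,"z":0,"rx":0,"ry":0,"rz":0}]'
python3 plan.py 0.4311 -0.1288 0.050 92.45
python3 - <<'E'
import sys;sys.argv=["","w3"]
from wr import *
from bench import r
P,p=wristcloud()
c,s=np.cos(np.radians(2.45)),np.sin(np.radians(2.45));L=(P[...,:2]-[.526,-.1247])@np.array([[c,-s],[s,c]])
for n,z0,z1,x0,x1 in(("roof",.0365,.043,-.05,.12),("floor",.004,.013,-.15,-.02),("block",.08,.09,.1,.2),("walltop",.02,.028,-.11,-.05),("cart?",.055,.1,-.15,-.04),("wall34",.030,.036,-.05,-.036)):
    m=(P[...,2]>z0)&(P[...,2]<z1)&(L[...,0]>x0)&(L[...,0]<x1)&(abs(L[...,1])<.06);q=L[m]*1000
    if len(q)>4: print(n,len(q),cv2.minAreaRect(q.astype(np.float32)),np.median(P[m][:,2]),q.min(0),q.max(0))
for c in("top","scene"):
    p,d=r.grab_frame(c);np.savez(""+c+"2",p=p,d=d,**{k:np.array(v) for k,v in r.get_calibration(c).items()})
E
```

```text
clock: 5.85
tcp_pos: [0.4289, -0.1319, 0.1115]
orientation: [0.066, -3.137, 0.002]
contact_force: [0.6, -0.1, -0.1]
grip_width: 0.0095
gripper_force: 49.0
clock: 6.1
tcp_pos: [0.4293, -0.13, 0.1115]
orientation: [0.065, -3.137, 0.001]
contact_force: [-0.4, 0.4, -0.6]
grip_width: 0.0093
gripper_force: 49.1
t 6.1 q7 1.89 turn deg [-0.04 -0.23 -0.07] shift now [-0.0021  0.0011  0.0615] shift after turn [-0.0019  0.0011  0.0615] F [-0.4  0.4 -0.6] w 0.0093
roof 537 ((3.9502944946289062, -1.0911827087402344), (76.11910247802734, 89.8904037475586), 0.24261723458766937) 0.03967404080889536 [-34.28811296 -46.16475608] [41.97151197 43.70785191]
floor 4872 ((-76.96394348144531, -1.2248039245605469), (113.68498229980469, 90.65044403076172), 0.1522185206413269) 0.00876922663750003 [-133.76091645  -46.41634518] [-20.01062747  44.22008261]
walltop 1071 ((-80.71444702148438, -0.9408988952636719), (53.68885803222656, 86.90149688720703), 0.2305978536605835) 0.024625475755918974 [-107.72003635  -44.49368683] [-53.976352    42.40916992]
cart? 4732 ((-113.83627319335938, -1.2674942016601562), (47.81068420410156, 34.56950759887695), 0.18962952494621277) 0.09374474932351716 [-137.74834072  -18.47433509] [-89.8739529   16.09495368]
```

View pics/w3.png

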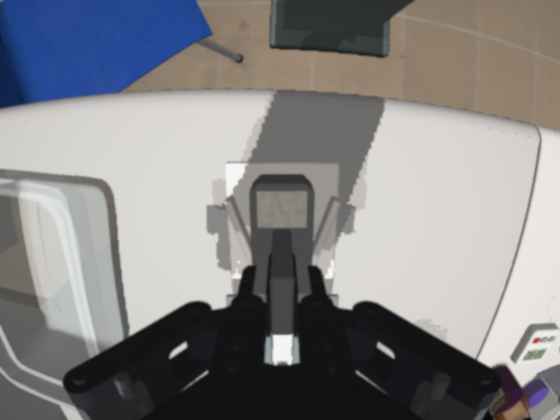

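The wrist view shows the cartridge held over the apron at (282,215), centred between the flared walls, whose front ends are at (232,200) and (335,200). In reader axes it lies within 0.2 mm and 0.1° of the lane, so I lower it.

```bash
python3 -m jog '[{"fingers":0.0,"x":0,"y":0,"z":0.02,"rx":0,"ry":0,"rz":0},{"fingers":0.0,"x":0,"y":0,"z":0.02,"rx":0,"ry":0,"rz":0},{"fingers":0.0,"x":0,"y":0,"z":0.015,"rx":0,"ry":0,"rz":0.2},{"fingers":0.0,"x":0,"y":0,"z":0.003,"rx":0,"ry":0,"rz":0},{"fingers":0.0,"x":0,"y":0,"z":0,"rx":0,"ry":0,"rz":0}]' 60; python3 plan.py 0.4860 -0.1276 0.0515 92.6; python3 -m jog '[{"fingers":0.0,"x":0,"y":0,"z":0.0012,"rx":0,"ry":0,"rz":0},{"fingers":0.0,"x":0,"y":0,"z":0,"rx":0,"ry":0,"rz":0}]';  python3 plan.py 0.4860 -0.1276 0.0515 92.6
```

```text
clock: 6.88
tcp_pos: [0.4299, -0.1302, 0.0544]
orientation: [0.061, -3.138, 0.002]
contact_force: [-0.7, 0.7, -0.7]
grip_width: 0.0093
gripper_force: 61.0
t 6.88 q7 1.94 turn deg [-0.06 -0.15 -0.37] shift now [-0.0562  0.0004  0.0027] shift after turn [-0.0562  0.      0.0029] F [-0.7  0.7 -0.7] w 0.0093
clock: 7.12
tcp_pos: [0.4301, -0.1304, 0.0535]
orientation: [0.06, -3.139, 0.002]
contact_force: [-0.2, -0.3, -0.9]
grip_width: 0.0091
gripper_force: 61.0
t 7.12 q7 1.95 turn deg [-0.06 -0.1  -0.4 ] shift now [-0.056   0.0007  0.0019] shift after turn [-0.056   0.0003  0.002 ] F [-0.2 -0.3 -0.9] w 0.0091
```

```bash
python3 -m jog '[{"fingers":0.0,"x":0,"y":0,"z":0.0015,"rx":0,"ry":0,"rz":-0.4},{"fingers":0.0,"x":-0.004,"y":0,"z":0,"rx":0,"ry":0,"rz":0},{"fingers":0.0,"x":-0.007,"y":0,"z":0,"rx":0,"ry":0,"rz":0},{"fingers":0.0,"x":-0.007,"y":0,"z":0,"rx":0,"ry":0,"rz":0},{"fingers":0.0,"x":-0.003,"y":0,"z":0,"rx":0,"ry":0,"rz":0},{"fingers":0.0,"x":0,"y":0,"z":0,"rx":0,"ry":0,"rz":0}]' 60;  python3 plan.py 0.4860 -0.1276 0.0515 92.6
```

```text
clock: 7.88
tcp_pos: [0.4509, -0.1294, 0.0515]
orientation: [0.072, -3.138, 0.002]
contact_force: [-1.0, 0.4, -1.6]
grip_width: 0.0091
gripper_force: 61.0
t 7.88 q7 1.94 turn deg [-0.06 -0.15  0.02] shift now [-0.0351  0.0002 -0.0001] shift after turn [-0.0351  0.0002 -0.    ] F [-1.   0.4 -1.6] w 0.0091
```

```bash
python3 -m jog '[{"fingers":0.0,"x":-0.005,"y":0,"z":0,"rx":0,"ry":0,"rz":0},{"fingers":0.0,"x":-0.006,"y":0,"z":0,"rx":0,"ry":0,"rz":0},{"fingers":0.0,"x":-0.006,"y":0,"z":0,"rx":0,"ry":0,"rz":0},{"fingers":0.0,"x":-0.006,"y":0,"z":0,"rx":0,"ry":0,"rz":0},{"fingers":0.0,"x":-0.006,"y":0,"z":0,"rx":0,"ry":0,"rz":0},{"fingers":0.0,"x":-0.004,"y":0,"z":0,"rx":0,"ry":0,"rz":0},{"fingers":0.0,"x":0,"y":0,"z":0,"rx":0,"ry":0,"rz":0}]' 60;  python3 plan.py 0.5559 -0.1244 0.0515 92.6
```

```text
clock: 8.75
tcp_pos: [0.4839, -0.1279, 0.0514]
orientation: [0.072, -3.138, 0.002]
contact_force: [0.4, -0.4, -1.7]
grip_width: 0.0092
gripper_force: 61.0
t 8.75 q7 1.93 turn deg [-0.06 -0.14  0.02] shift now [-0.072   0.0002 -0.0003] shift after turn [-0.072   0.0002 -0.0001] F [ 0.4 -0.4 -1.7] w 0.0092
```

```bash
python3 -m jog '[{"fingers":0.0,"x":-0.005,"y":0,"z":0,"rx":0,"ry":0,"rz":0},{"fingers":0.0,"x":-0.005,"y":0,"z":0,"rx":0,"ry":0,"rz":0},{"fingers":0.0,"x":-0.005,"y":0,"z":0,"rx":0,"ry":0,"rz":0},{"fingers":0.0,"x":-0.005,"y":0,"z":0,"rx":0,"ry":0,"rz":0},{"fingers":0.0,"x":-0.005,"y":0,"z":0,"rx":0,"ry":0,"rz":0},{"fingers":0.0,"x":-0.005,"y":0,"z":0,"rx":0,"ry":0,"rz":0},{"fingers":0.0,"x":0,"y":0,"z":0,"rx":0,"ry":0,"rz":0}]' 60;  python3 plan.py 0.5559 -0.1244 0.0515 92.6
```

```text
clock: 9.62
tcp_pos: [0.5151, -0.1265, 0.0516]
orientation: [0.072, -3.14, 0.002]
contact_force: [0.4, -0.4, -1.2]
grip_width: 0.0089
gripper_force: 61.1
t 9.62 q7 1.92 turn deg [-0.08 -0.02  0.03] shift now [-0.0408  0.0002  0.0001] shift after turn [-0.0408  0.0002  0.0001] F [ 0.4 -0.4 -1.2] w 0.0089
```

```bash
python3 -m jog '[{"fingers":0.0,"x":-0.005,"y":0,"z":0,"rx":0,"ry":0,"rz":0},{"fingers":0.0,"x":-0.005,"y":0,"z":0,"rx":0,"ry":0,"rz":0},{"fingers":0.0,"x":-0.005,"y":0,"z":0,"rx":0,"ry":0,"rz":0},{"fingers":0.0,"x":-0.005,"y":0,"z":0,"rx":0,"ry":0,"rz":0},{"fingers":0.0,"x":-0.005,"y":0,"z":0,"rx":0,"ry":0,"rz":0},{"fingers":0.0,"x":-0.005,"y":0,"z":0,"rx":0,"ry":0,"rz":0},{"fingers":0.0,"x":0,"y":0,"z":0,"rx":0,"ry":0,"rz":0}]' 60;  python3 plan.py 0.5934 -0.1227 0.0515 92.6
```

```text
clock: 10.5
tcp_pos: [0.5443, -0.1251, 0.0514]
orientation: [0.072, -3.139, 0.002]
contact_force: [1.4, -0.6, -1.1]
grip_width: 0.0093
gripper_force: 61.1
t 10.5 q7 1.91 turn deg [-0.07 -0.09  0.02] shift now [-0.0491  0.0002 -0.0002] shift after turn [-0.0491  0.0002 -0.0001] F [ 1.4 -0.6 -1.1] w 0.0093
```

```bash
python3 -m jog '[{"fingers":0.0,"x":-0.005,"y":0,"z":0,"rx":0,"ry":0,"rz":0},{"fingers":0.0,"x":-0.005,"y":0,"z":0,"rx":0,"ry":0,"rz":0},{"fingers":0.0,"x":-0.005,"y":0,"z":0,"rx":0,"ry":0,"rz":0},{"fingers":0.0,"x":-0.005,"y":0,"z":0,"rx":0,"ry":0,"rz":0},{"fingers":0.0,"x":-0.005,"y":0,"z":0,"rx":0,"ry":0,"rz":0},{"fingers":0.0,"x":0,"y":0,"z":0,"rx":0,"ry":0,"rz":0}]' 60;  python3 plan.py 0.5934 -0.1227 0.0515 92.6
```

```text
clock: 11.25
tcp_pos: [0.5688, -0.124, 0.0511]
orientation: [0.072, -3.138, 0.002]
contact_force: [-2.9, 0.3, 1.5]
grip_width: 0.0091
gripper_force: 61.4
t 11.25 q7 1.9 turn deg [-0.06 -0.15  0.02] shift now [-0.0246  0.0002 -0.0005] shift after turn [-0.0246  0.0002 -0.0004] F [-2.9  0.3  1.5] w 0.0091
```

```bash
python3 -m jog '[{"fingers":0.0,"x":-0.004,"y":0,"z":0,"rx":0,"ry":0,"rz":0},{"fingers":0.0,"x":-0.004,"y":0,"z":0,"rx":0,"ry":0,"rz":0},{"fingers":0.0,"x":-0.004,"y":0,"z":0,"rx":0,"ry":0,"rz":0},{"fingers":0.0,"x":-0.003,"y":0,"z":0,"rx":0,"ry":0,"rz":0},{"fingers":0.0,"x":0,"y":0,"z":0,"rx":0,"ry":0,"rz":0}]' 60;  python3 plan.py 0.5934 -0.1227 0.0515 92.6
python3 - <<'E'
from bench import r
import cv2
p,d=r.grab_frame("top");cv2.imwrite("pics/t3.png",cv2.resize(p[140:285,290:400],(0,0),fx=4,fy=4)[...,::-1])
E
```

```text
clock: 11.88
tcp_pos: [0.5837, -0.1235, 0.0511]
orientation: [0.071, -3.139, 0.002]
contact_force: [-2.6, 0.4, -0.1]
grip_width: 0.0091
gripper_force: 61.3
t 11.88 q7 1.9 turn deg [-0.07 -0.13  0.01] shift now [-0.0097  0.0003 -0.0004] shift after turn [-0.0097  0.0003 -0.0004] F [-2.6  0.4 -0.1] w 0.0091
```

View pics/t3.png

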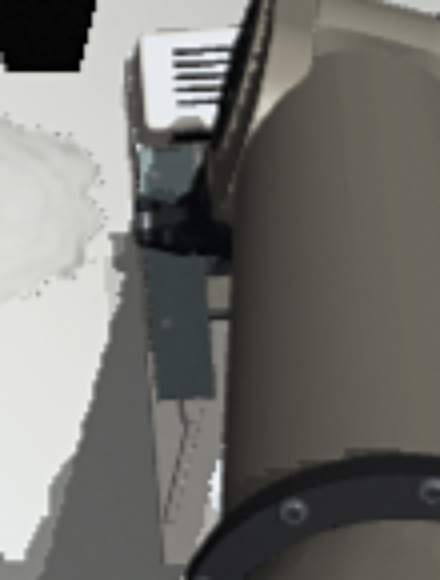

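The top view shows the arm mostly hiding the lane. The cartridge's pale tail is visible in the slot at (217,295), behind the flap line. A push of about 2.7 N says the nose is on the ejector, so I creep on.

```bash
python3 -m jog '[{"fingers":0.0,"x":-0.003,"y":0,"z":0,"rx":0,"ry":0,"rz":0},{"fingers":0.0,"x":-0.003,"y":0,"z":0,"rx":0,"ry":0,"rz":0},{"fingers":0.0,"x":0,"y":0,"z":0,"rx":0,"ry":0,"rz":0}]' 60; for i in 1; do python3 -m jog '[{"fingers":0.0,"x":-0.002,"y":0,"z":0,"rx":0,"ry":0,"rz":0},{"fingers":0.0,"x":0,"y":0,"z":0,"rx":0,"ry":0,"rz":0}]' 60; done
```

```text
clock: 12.3
tcp_pos: [0.5891, -0.1232, 0.0512]
orientation: [0.071, -3.137, 0.001]
contact_force: [-4.8, -0.3, 4.4]
grip_width: 0.009
gripper_force: 61.8
clock: 12.55
tcp_pos: [0.5908, -0.1231, 0.0512]
orientation: [0.071, -3.136, 0.001]
contact_force: [-6.0, 0.3, 4.0]
grip_width: 0.0094
gripper_force: 62.0
```

```bash
python3 -m jog '[{"fingers":0.0,"x":-0.002,"y":0,"z":0,"rx":0,"ry":0,"rz":0},{"fingers":0.0,"x":0,"y":0,"z":0,"rx":0,"ry":0,"rz":0}]' 60
```

```text
clock: 12.8
tcp_pos: [0.5927, -0.123, 0.0512]
orientation: [0.071, -3.136, 0.001]
contact_force: [-6.5, -0.3, 4.6]
grip_width: 0.0093
gripper_force: 62.0
```

```bash
python3 -m jog '[{"fingers":0.0,"x":-0.002,"y":0,"z":0,"rx":0,"ry":0,"rz":0},{"fingers":0.0,"x":0,"y":0,"z":0,"rx":0,"ry":0,"rz":0}]' 60
```

```text
clock: 13.05
tcp_pos: [0.5946, -0.1229, 0.0512]
orientation: [0.071, -3.136, 0.001]
contact_force: [-7.5, 0.4, 3.8]
grip_width: 0.0093
gripper_force: 62.1
```

```bash
python3 -m jog '[{"fingers":0.0,"x":-0.002,"y":0,"z":0,"rx":0,"ry":0,"rz":0},{"fingers":0.0,"x":0,"y":0,"z":0,"rx":0,"ry":0,"rz":0}]' 60
```

```text
clock: 13.3
tcp_pos: [0.5964, -0.1228, 0.0512]
orientation: [0.071, -3.136, 0.001]
contact_force: [-8.4, -0.0, 6.6]
grip_width: 0.0094
gripper_force: 62.2
```

```bash
python3 -m jog '[{"fingers":0.0,"x":-0.0015,"y":0,"z":0,"rx":0,"ry":0,"rz":0},{"fingers":0.0,"x":0,"y":0,"z":0,"rx":0,"ry":0,"rz":0}]' 60
```

```text
clock: 13.55
tcp_pos: [0.5972, -0.1229, 0.0513]
orientation: [0.071, -3.134, 0.001]
contact_force: [-9.0, 0.9, 7.9]
grip_width: 0.0091
gripper_force: 62.6
```

```bash
python3 -m jog '[{"fingers":0.0,"x":-0.0015,"y":0,"z":0,"rx":0,"ry":0,"rz":0},{"fingers":0.0,"x":0,"y":0,"z":0,"rx":0,"ry":0,"rz":0}]' 60
```

```text
clock: 13.8
tcp_pos: [0.5981, -0.1228, 0.0513]
orientation: [0.07, -3.133, 0.0]
contact_force: [-12.6, 0.5, 11.1]
grip_width: 0.0093
gripper_force: 62.9
```

```bash
python3 -m jog '[{"fingers":0.0,"x":-0.001,"y":0,"z":0,"rx":0,"ry":0,"rz":0},{"fingers":0.0,"x":0,"y":0,"z":0,"rx":0,"ry":0,"rz":0},{"fingers":0.0,"x":0,"y":0,"z":0,"rx":0,"ry":0,"rz":0}]' 60
```

```text
clock: 14.18
tcp_pos: [0.5986, -0.1228, 0.0513]
orientation: [0.07, -3.132, 0.0]
contact_force: [-13.4, 0.7, 13.0]
grip_width: 0.0093
gripper_force: 63.1
```

```bash
python3 -m jog '[{"fingers":0.0,"x":-0.001,"y":0,"z":0,"rx":0,"ry":0,"rz":0},{"fingers":0.0,"x":0,"y":0,"z":0,"rx":0,"ry":0,"rz":0},{"fingers":0.0,"x":0,"y":0,"z":0,"rx":0,"ry":0,"rz":0}]' 60
```

```text
clock: 14.55
tcp_pos: [0.5992, -0.1228, 0.0513]
orientation: [0.07, -3.132, 0.0]
contact_force: [-13.9, 0.4, 13.7]
grip_width: 0.009
gripper_force: 63.3
```

```bash
python3 -m jog '[{"fingers":0.0,"x":-0.0015,"y":0,"z":0,"rx":0,"ry":0,"rz":0},{"fingers":0.0,"x":0,"y":0,"z":0,"rx":0,"ry":0,"rz":0},{"fingers":0.0,"x":0,"y":0,"z":0,"rx":0,"ry":0,"rz":0}]' 60; python3 plan.py 0.5687 -0.1240 0.0515 92.6
```

```text
clock: 14.92
tcp_pos: [0.6002, -0.1228, 0.0513]
orientation: [0.07, -3.131, -0.0]
contact_force: [-15.8, 0.5, 17.0]
grip_width: 0.0091
gripper_force: 63.7
t 14.93 q7 1.89 turn deg [ 0.02 -0.58 -0.04] shift now [0.0315 0.0002 0.0002] shift after turn [ 0.0315  0.0002 -0.0002] F [-15.8   0.5  17. ] w 0.0091
```

The switch is pressed (15.8 N, held about 0.25 s). Now I ease back.

```bash
python3 -m jog '[{"fingers":0.0,"x":0.002,"y":0,"z":0,"rx":0,"ry":0,"rz":0},{"fingers":0.0,"x":0.003,"y":0,"z":0,"rx":0,"ry":0,"rz":0},{"fingers":0.0,"x":0.003,"y":0,"z":0,"rx":0,"ry":0,"rz":0},{"fingers":0.0,"x":0.003,"y":0,"z":0,"rx":0,"ry":0,"rz":0},{"fingers":0.0,"x":0.003,"y":0,"z":0,"rx":0,"ry":0,"rz":0},{"fingers":0.0,"x":0.003,"y":0,"z":0,"rx":0,"ry":0,"rz":0},{"fingers":0.0,"x":0.003,"y":0,"z":0,"rx":0,"ry":0,"rz":0},{"fingers":0.0,"x":0.002,"y":0,"z":0,"rx":0,"ry":0,"rz":0}]' 60; python3 -m jog '[{"fingers":0.0,"x":0,"y":0,"z":0,"rx":0,"ry":0,"rz":0},{"fingers":0.0,"x":0.002,"y":0,"z":0,"rx":0,"ry":0,"rz":0},{"fingers":0.0,"x":0.002,"y":0,"z":0,"rx":0,"ry":0,"rz":0},{"fingers":0.0,"x":0.002,"y":0,"z":0,"rx":0,"ry":0,"rz":0},{"fingers":0.0,"x":0,"y":0,"z":0,"rx":0,"ry":0,"rz":0}]'
```

```text
clock: 15.92
tcp_pos: [0.5817, -0.1235, 0.0512]
orientation: [0.071, -3.138, 0.002]
contact_force: [-5.0, -0.5, 1.7]
grip_width: 0.0092
gripper_force: 61.7
clock: 16.55
tcp_pos: [0.5757, -0.1238, 0.0512]
orientation: [0.071, -3.138, 0.002]
contact_force: [-5.4, 0.3, 2.2]
grip_width: 0.0092
gripper_force: 61.5
```

```bash
python3 -m jog '[{"fingers":0.0,"x":0.0015,"y":0,"z":0,"rx":0,"ry":0,"rz":0},{"fingers":0.0,"x":0.0015,"y":0,"z":0,"rx":0,"ry":0,"rz":0},{"fingers":0.0,"x":0,"y":0,"z":0,"rx":0,"ry":0,"rz":0}]' 60;python3 -m jog '[{"fingers":0.0,"x":0.001,"y":0,"z":0,"rx":0,"ry":0,"rz":0},{"fingers":0.0,"x":0,"y":0,"z":0,"rx":0,"ry":0,"rz":0}]';python3 -m jog '[{"fingers":0.0,"x":0.001,"y":0,"z":0,"rx":0,"ry":0,"rz":0},{"fingers":0.0,"x":0,"y":0,"z":0,"rx":0,"ry":0,"rz":0}]' | sed -n 2,4p
```

```text
clock: 16.92
tcp_pos: [0.5728, -0.1238, 0.0512]
orientation: [0.071, -3.138, 0.002]
contact_force: [-3.8, -1.1, 1.1]
grip_width: 0.0092
gripper_force: 61.4
clock: 17.18
tcp_pos: [0.5719, -0.1239, 0.0512]
orientation: [0.071, -3.138, 0.002]
contact_force: [-3.9, -0.3, -0.4]
grip_width: 0.0093
gripper_force: 61.3
tcp_pos: [0.5709, -0.1239, 0.0512]
orientation: [0.072, -3.138, 0.002]
contact_force: [-4.0, -1.3, -0.2]
```

```bash
python3 -m jog '[{"fingers":0.0,"x":0.001,"y":0,"z":0,"rx":0,"ry":0,"rz":0},{"fingers":0.0,"x":0,"y":0,"z":0,"rx":0,"ry":0,"rz":0}]'|sed -n 2,4p;python3 -m jog '[{"fingers":0.0,"x":0.0007,"y":0,"z":0,"rx":0,"ry":0,"rz":0},{"fingers":0.0,"x":0,"y":0,"z":0,"rx":0,"ry":0,"rz":0}]' | sed -n 2,4p
```

```text
tcp_pos: [0.5699, -0.1239, 0.0512]
orientation: [0.072, -3.138, 0.002]
contact_force: [-4.2, -0.8, 0.4]
tcp_pos: [0.5695, -0.1239, 0.0512]
orientation: [0.072, -3.138, 0.002]
contact_force: [-4.0, -0.8, -1.2]
```

```bash
python3 -m jog '[{"fingers":0.0,"x":0.0007,"y":0,"z":0,"rx":0,"ry":0,"rz":0},{"fingers":0.0,"x":0,"y":0,"z":0,"rx":0,"ry":0,"rz":0}]'|sed -n 2,4p
```

```text
tcp_pos: [0.5693, -0.1239, 0.0514]
orientation: [0.072, -3.139, 0.002]
contact_force: [-2.2, -0.2, -1.6]
```

```bash
python3 -m jog '[{"fingers":0.0,"x":0.0006,"y":0,"z":0,"rx":0,"ry":0,"rz":0},{"fingers":0.0,"x":0,"y":0,"z":0,"rx":0,"ry":0,"rz":0}]'|sed -n 2,4p
python3 - <<'E'
from bench import r
import cv2,numpy as np
p,d=r.grab_frame("scene");cv2.imwrite("pics/s4.png",cv2.resize(p[180:320,240:420],(0,0),fx=4,fy=4,interpolation=2)[...,::-1])
E
```

```text
tcp_pos: [0.5692, -0.1239, 0.0516]
orientation: [0.072, -3.14, 0.002]
contact_force: [0.8, 0.9, -1.5]
```

View pics/s4.png

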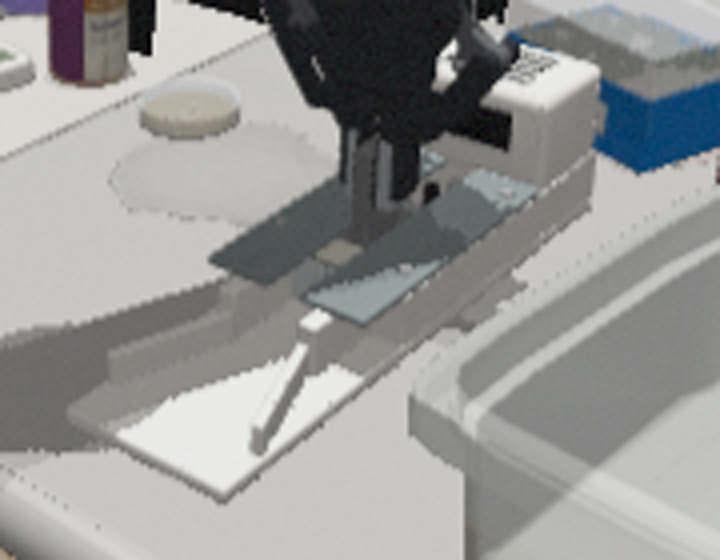

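The scene crop shows the fin gripped in the slot at (370,190) and the pale tail label just behind the roof's front edge at (335,252). The force reversal at 0.5693 means the tail is on the flaps. I lower slightly and release.

```bash
python3 -m jog '[{"fingers":0.0,"x":-0.0005,"y":0,"z":0.0006,"rx":0,"ry":0,"rz":0},{"fingers":0.0,"x":0,"y":0,"z":0,"rx":0,"ry":0,"rz":0},{"fingers":0.03,"x":0,"y":0,"z":0,"rx":0,"ry":0,"rz":0},{"fingers":0.05,"x":0,"y":0,"z":0,"rx":0,"ry":0,"rz":0},{"fingers":0.05,"x":0,"y":0,"z":0,"rx":0,"ry":0,"rz":0},{"fingers":0.05,"x":0,"y":0,"z":0,"rx":0,"ry":0,"rz":0}]' 20; python3 -m jog '[{"fingers":0.05,"x":0,"y":0,"z":-0.015,"rx":0,"ry":0,"rz":0},{"fingers":0.05,"x":0,"y":0,"z":-0.03,"rx":0,"ry":0,"rz":0},{"fingers":0.05,"x":0,"y":0,"z":-0.04,"rx":0,"ry":0,"rz":0},{"fingers":0.05,"x":0,"y":0,"z":-0.04,"rx":0,"ry":0,"rz":0},{"fingers":0.05,"x":0.04,"y":-0.04,"z":-0.03,"rx":0,"ry":0,"rz":0},{"fingers":0.05,"x":0,"y":0,"z":0,"rx":0,"ry":0,"rz":0}]'
python3 - <<'E'
import sys;sys.argv=["","w5"]
from wr import *
P,p=wristcloud()
c,s=np.cos(np.radians(2.6)),np.sin(np.radians(2.6));L=(P[...,:2]-[.527,-.1257])@np.array([[c,-s],[s,c]])
for n,z0,z1,x0,x1,w in(("roof",.0365,.043,-.05,.12,.06),("fin",.078,.095,.0,.1,.02),("body",.028,.034,-.02,.1,.012)):
    m=(P[...,2]>z0)&(P[...,2]<z1)&(L[...,0]>x0)&(L[...,0]<x1)&(abs(L[...,1])<w);q=L[m]*1000
    if len(q)>4: print(n,len(q),cv2.minAreaRect(q.astype(np.float32)),np.median(P[m][:,2]),q.min(0),q.max(0))
cv2.imwrite("pics/w5.png",p[...,::-1])
p,d=r.grab_frame("scene");cv2.imwrite("pics/s5.png",cv2.resize(p[200:300,250:410],(0,0),fx=5,fy=5,interpolation=2)[...,::-1])
E
```

```text
clock: 19.23
tcp_pos: [0.5685, -0.1241, 0.0506]
orientation: [0.072, -3.138, 0.002]
contact_force: [0.9, -0.5, 0.4]
grip_width: 0.0498
gripper_force: 0.0
clock: 19.98
tcp_pos: [0.5305, -0.1694, 0.2088]
orientation: [-0.06, 3.139, -0.005]
contact_force: [0.6, 0.5, 0.3]
grip_width: 0.0501
gripper_force: 0.0
roof 8555 ((39.242515563964844, 0.07372665405273438), (161.1946258544922, 90.3995361328125), 0.20560427010059357) 0.03977036557402497 [-41.43062394 -45.19265987] [119.95714976  45.12382487]
fin 344 ((41.36037826538086, -0.5304851531982422), (9.64262580871582, 29.316669464111328), 89.52641296386719) 0.0845831287049082 [26.69412147 -5.40921999] [55.98629741  4.26800288]
body 612 ((41.95093536376953, 0.5686569213867188), (18.28614616394043, 85.6600112915039), 89.70707702636719) 0.033086000534976845 [-0.86612901 -8.58665658] [84.78997171  9.8201264 ]
```

View pics/w5.png

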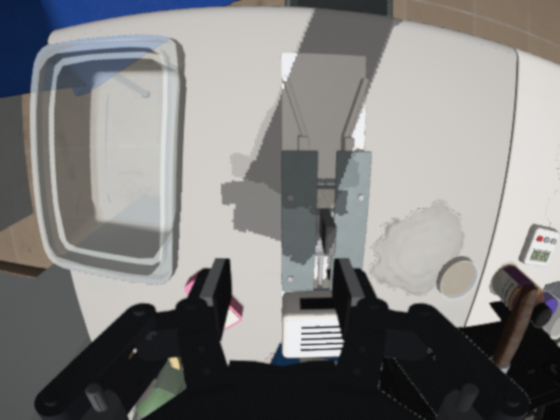

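View pics/s5.png

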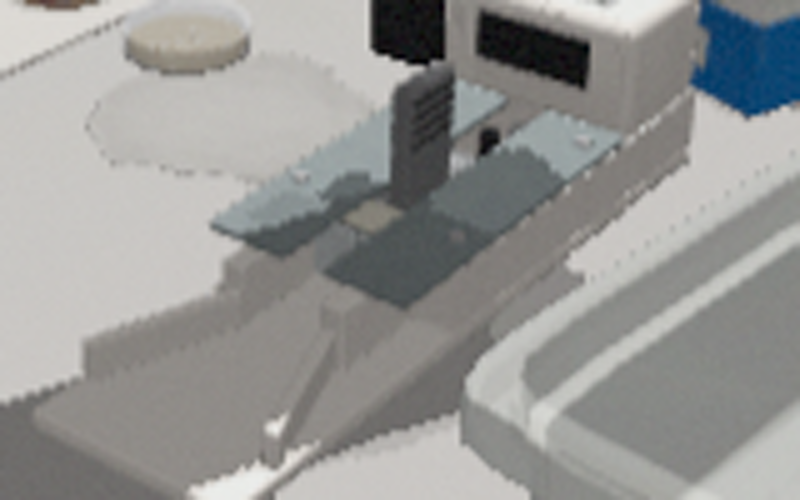

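The wrist view shows the fin at (325,230) in the slot and the flaps closed behind the tail at (326,182). The scene crop shows the fin upright and the lane clear in front of the flaps. The fin measures x = 41.4 mm, y = -0.5 mm and yaw within 0.5°, all within tolerance, so I hand in.

```bash
python3 -c "
from bench import r
print(r.hand_in())"
```

```text
the job is handed in; nothing more can be done
None
```

The job is handed in at about 20 s of the 69 s, with no verdict returned: the push peaked at 15.8 N, where by feel the switch was pressed about 3 mm (its travel isn't reported), and the cartridge now rests flat with its tail on the closed flaps (x about 41 mm, y about -0.5 mm), gripper clear.

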